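# Snap the cover onto the battery box, corner by corner

### The job

Pick up the orange cover by the rib on its top and lay it loosely on the open black battery box that leans on the sloping plywood stand, so that its four tongues drop into the box's corners. Then snap it on corner by corner, not all at once, until every clip has clicked home and the cover sits flush on the rim all round. Leave the loose things lying near (cutters, wheel, hex key, gear motor) where they are.

Things in the scene. Friction and masses are not known exactly. Their poses are not given: they have to be found in the camera images.
- stand: plywood stand, about 104 x 150 mm on the bench, fixed, carrying the box on a 30 degree slope that falls towards the robot's side. Origin: on the bench under the middle of the box, z up. The box's rim is about 105 mm above the bench at its upper edge, 55 mm at its lower.
- battery_box: open black box 96 x 132 x 32 mm, fixed on the stand. Origin: centre of its underside; x points up the slope, y along the level 132 mm side, z out of the opening, leaning 30 degrees. Rim at z = 32, inside 90 (x) by 124 mm (y), floor at z = 3, green battery holder along the middle, a sprung double roller catch in each corner. It cannot be pushed away.
- box_home (a point): point in the box, on its z axis 6 mm above its underside, with the box's axes: the cover's origin is here when the cover is fully home
- cover: loose orange cover, about 150 g, lying on its tongues at the start. Origin: centre, level with the tongue tips; z up. Plate 96 (x) by 132 (y) mm, z = 26 to 30; its ends twist a few degrees against the middle. Grip rib mid top: 14 mm thick (x), 36 long (y), z = 30 to 50: pinch it across x. Fits either way round (half turn). Laid on loosely its plate stands 10 mm above the rim.
- pad0 (a point): corner of the cover above one of its tongues: yellow mark 18 mm wide on top, at cover x = -34, y = -52, z = 30 mm; press here. Home it lies at z = 36 mm in the box's frame, unclipped some 10 mm higher (up to 18 when the far corner is down). Tongues: at x = +-37, y = +-52, 12 mm wide (x), 26 mm long, with an arrowhead 9 mm wide (y) at z = 11.5, tapered to the tip; 2 mm play along x
- pad1 (a point): the same at cover x = -34, y = +52 mm
- pad2 (a point): the same at cover x = +34, y = +52 mm
- pad3 (a point): the same at cover x = +34, y = -52 mm
- cutters: side cutters with dark blue grips, 132 x 59 x 14 mm, loose bystander; origin under its middle
- wheel: black and yellow toy wheel, 65 mm across, 26 mm high, lying flat, loose bystander; origin under its middle
- hex_key: bent black hexagon key 70 x 30 x 9 mm, loose bystander; origin under its middle
- gearmotor_b: small yellow gear motor 140 x 38 x 21 mm with its wires, loose bystander; origin under its middle
- catch0 (a point): middle between the two steel rollers of a catch, at box x = -37, y = -52, z = 22 mm. The rollers are 6 mm thick, 4 mm apart along y, and spring apart (3.2 N/mm each) to let a tongue's arrowhead through, then close above it and hold it. Passing takes about 5 to 15 N of pressing on that corner; a clipped corner may ride 2 mm high until its neighbours are in too
- catch1 (a point): the same at box x = -37, y = +52 mm
- catch2 (a point): the same at box x = +37, y = +52 mm
- catch3 (a point): the same at box x = +37, y = -52 mm
Mind the look-alikes: they are no part of the job. There is more than one size of the stand; the job needs the larger.

How it is judged:
By the outcome, as a careful person would: the job done as asked, in the order asked, and still so for the second after the job is handed in, with the robot touching nothing.
It also fails if it takes over 54 s, if anything falls off the work surface, if the arm or the gripper's body presses on something with over 40 N, if the wrist force passes 120 N, or if a joint passes its speed limit or range.

### The arm

A 6-joint arm with a two-finger parallel gripper is mounted at the origin on a cart in front of the work surface, level with it; the furniture and walls round the work are solid. World frame = base frame: x ahead of the robot, y to its left, z up, the work surface at z = 0. Lengths are in m, angles in degrees, forces in N, time in s.
With the tool pointing down it reaches from about 0.375 to 0.9 m from the base axis. Payload 3.1 kg.
Tool frame: the origin (TCP) lies on the centre line of the jaws, within the pads' length; the fingertips stand 25 mm ahead of it and the grasp point (between the pads) lies 6 mm ahead of it; z points along the fingers, y is the line along which they close (so a half turn about z gives the same grasp; the last joint's range is limited). The gripper opens to 87 mm and grips with 3 to 60 N. Pads are 19 mm wide; open, the fingers measure 117 mm over their backs; the gripper's body (75 mm by 190 mm) begins 51 mm behind the grasp point.
Start: joints at [63.283, 30.224, 82.088, -0, 67.689, -10.227], TCP at [0.177, 0.599, 0.248] pointing down, gripper open.
Joint ranges: [-176.69, 176.69], [-43.24, 126.21], [12.49, 139.97], [-82, 262], [0, 151.66], [-163.58, 163.58]. Speed limits (degrees/s): [159.86, 159.86, 180, 180, 180, 180].

### API

Orientations are given as a 3x3 rotation matrix whose columns are the frame's x, y, z axes.
In Python, from rig import read_state, capture, camera_params, hand_in gives the robot as it stands.
- The arm moves only by the tool apply_moves, never from a script. Its argument "rows" is a list of rows, each an object of numbers: "x", "y", "z": the shift along the tool's x, y, z in mm; "rx", "ry", "rz": the turn, a rotation vector about the tool's x, y, z in units of 6 degrees (1.0 is 6 degrees); "claw": the closure in counts, from 0 (fully open) to 255 (shut). A call has 1 to 10 rows; each row is the pose to reach, as a shift and turn from the pose commanded when the call began, along the tool's axes at that moment; what a row does not reach only later rows make up. A row lasts 1/8 s, in which the tool goes at most 62.5 mm and 10.7 degrees, less where a joint would pass 70% of its speed; a pose out of reach is approached as far as the arm can. A call with a gripper value outside its range is refused whole. The fingers move at their own pace and stop on an object; the grip force is fixed at half the most. Time passes only in rows, so rows that repeat a pose let the fingers close. It gives the time, the measured TCP pose, the force, the opening and the grip force at its end, in the units of the state.
- read_state(): the state, without advancing time (a new reading comes with each control period).
- capture(name): name is "side" or "top" or "wrist"; returns (picture, depth): 420x560x3 uint8, red, green, blue; 420x560 float32, m along the optical axis (not along the pixel's ray), 0 where there is no reading.
- camera_params(name): a dict with "fx", "fy", "cx", "cy" (pixels), "xyz" and "orientation" of the camera in the world. Camera axes: x right, y up, looking along -z (the intrinsics and any distortion apply to the point x, -y, -z); pixel columns grow to the right and rows downward; lengths in m; the calibration is good to about 2 mm. A picture is of the moment at which its call begins: read the wrist's pose just before it. camera_params takes no time and is no camera call; for the wrist camera it gives the pose at the moment of the call.
- hand_in(): hands the job in; it is judged then, once.
The state is a dict: "time_s": time; "joint_positions": joint angles; "qvel": joint speeds; "tau": joint torques, N m; "position": TCP position; "tcp_rot": TCP orientation; "force": force on the tool from outside, world axes, zero at the start; "moment": the same for the moment, N m; "opening": opening from 0.0 (shut) to 1.0 (fully open); "grasp_force": force on a finger pad.
Only numpy, scipy, OpenCV 4.12 (cv2) and the standard library are available. Lean on these libraries where they do the work, as an engineer would, in place of code of your own. Each camera call takes 0.05 s, during which the arm holds its last target. There are 200 camera calls.

## Working session

There is one attempt and no reset: what is moved stays moved. The work goes in short steps, Python scripts to look and compute and a tool call to move; the robot and the scene stay as the last step left them, time stands still between calls to the robot, and variables do not carry over. Pictures are saved under pics/ and viewed, at most 10 in all, crops included, and the job is handed in when it is done.

Besides the shell and the picture viewer there is one more tool, called as name(argument=value, ...) on one line, values as JSON. apply_moves: Moves the arm, as the interface text tells. Its arguments: {"type":"object","properties":{"rows":{"type":"array"}},"required":["rows"]}

```bash
mkdir -p pics; ls; cat > h.py <<'E'
import numpy as np, cv2
from rig import read_state, capture, camera_params, hand_in
def cap(n):
    p=camera_params(n); im,d=capture(n); return im,d,p
def world(d,p):
    v,u=np.mgrid[0:d.shape[0],0:d.shape[1]]
    P=np.stack([(u-p['cx'])/p['fx']*d,-(v-p['cy'])/p['fy']*d,-d],-1)
    return P@np.array(p['orientation']).T+np.array(p['xyz'])
def save(n,im): cv2.imwrite('pics/'+n+'.png',im[...,::-1])
E
python3 - <<'E'
from h import *
for n in ('side','top'):
    im,d,p=cap(n); save(n+'0',im); np.savez(n+'0.npz',im=im,d=d,W=world(d,p)); print(n,p)
print(read_state())
E
```

```text
pics
side {'fx': 423.1132845793627, 'fy': 423.1132845793627, 'cx': 280.6369203307294, 'cy': 212.41668534162392, 'xyz': array([0.19928987, 0.59578372, 0.76924701]), 'orientation': array([[-0.82287201,  0.40481507, -0.39875608],
       [-0.56803159, -0.56763631,  0.59592713],
       [ 0.01489185,  0.7168778 ,  0.69703977]])}
top {'fx': 441.83859114129393, 'fy': 441.83859114129393, 'cx': 285.6383350756795, 'cy': 217.6991374431939, 'xyz': array([0.47404419, 0.01111868, 1.26407295]), 'orientation': array([[-0.01949377,  0.99614999, -0.08547046],
       [-0.99964024, -0.01784394,  0.02002465],
       [ 0.01842243,  0.08583007,  0.99613945]])}
{'time_s': 0.1, 'joint_positions': array([ 6.32830028e+01,  3.02726105e+01,  8.21496926e+01,  2.74879020e-05,
        6.76870340e+01, -1.02284986e+01]), 'qvel': array([ 0.03058764, -0.14907661, -0.08289225, -0.03210233,  0.12656687,
       -0.00588575]), 'tau': array([-2.26548136e-04, -4.40983415e+01, -1.77149445e+01,  6.34635589e-02,
        5.33581234e-02, -3.99128044e-05]), 'position': array([0.17709721, 0.59875372, 0.24667686]), 'tcp_rot': array([[-9.58876531e-01,  2.83822237e-01, -8.58333177e-04],
       [ 2.83823332e-01,  9.58875076e-01, -1.70435785e-03],
       [ 3.39299634e-04, -1.87788372e-03, -9.99998179e-01]]), 'force': array([ 0.6065609 ,  0.11875117, -0.447607  ]), 'moment': array([-0.0390043 , -0.01852067, -0.05532773]), 'grasp_force': 0.0, 'opening': 1.0002893695521649}
```

View pics/side0.png

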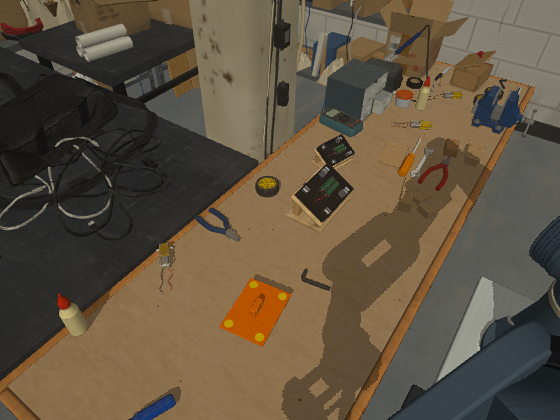

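View pics/top0.png

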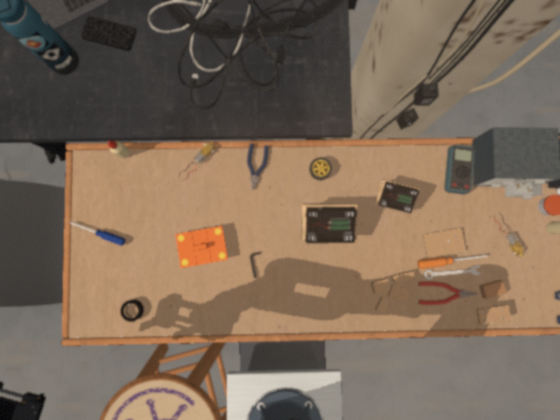

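The side view shows the cover at (256,312) and the large box at (322,195). The top view has the cover at (202,246) and the large box at (331,225).

Look-alikes:
- **Box:** the large one is at top (331,225) and the small one at top (399,197). I choose the large one.
- **Cover:** the only orange plate is at top (202,246). The orange screwdriver at (450,262) is something else.

Next I measure both and check with one crop.

```bash
python3 - <<'E'
from h import *
out=[]
for n,cb,bb in (('side',(205,265,310,355),(280,155,365,235)),('top',(165,215,240,280),(295,195,370,255))):
    z=np.load(n+'0.npz'); im,W=z['im'],z['W']
    hsv=cv2.cvtColor(im,cv2.COLOR_RGB2HSV)
    x0,y0,x1,y1=cb
    m=np.zeros(im.shape[:2],np.uint8); m[y0:y1,x0:x1]=1
    s=hsv[...,1]>190
    yel=(m>0)&s&(hsv[...,0]>=20)&(hsv[...,0]<=34)&(hsv[...,2]>150)
    k,l,st,c=cv2.connectedComponentsWithStats(yel.astype(np.uint8))
    for i in range(1,k):
        if st[i,4]>8: print(n,'yellow',st[i,4],c[i].round(1),np.median(W[l==i],0).round(4), W[l==i].mean(0).round(4))
    org=(m>0)&s&(hsv[...,0]<20)&(hsv[...,2]>120)
    P=W[org]; print('orange z pct',np.percentile(P[:,2],[5,25,50,75,95,99]).round(4))
    T=P[P[:,2]>np.percentile(P[:,2],50)+.012]; print('rib',len(T),T.mean(0).round(4) if len(T) else '')
    for t,(x0,y0,x1,y1) in (('box',bb),):
        sub=im[y0:y1,x0:x1]; Wb=W[y0:y1,x0:x1]
        b=(sub.max(2)<75)&(Wb[...,2]>.045)
        Q=Wb[b]; print(n,'box',len(Q),np.percentile(Q,[1,50,99],axis=0).round(4).tolist())
    a,b,c_,d_=bb
    cr=cv2.resize(im[b:d_,a:c_],(400,int(400*(d_-b)/(c_-a))),interpolation=cv2.INTER_CUBIC)
    a,b,c_,d_=cb
    cr2=cv2.resize(im[b:d_,a:c_],(400,int(400*(d_-b)/(c_-a))),interpolation=cv2.INTER_CUBIC)
    H=300; out.append(np.hstack([cv2.resize(cr,(400,H)),cv2.resize(cr2,(400,H))]))
save('crops',np.vstack(out))
E
```

```text
side yellow 45 [253.3 284.2] [0.545  0.1782 0.03  ] [0.545  0.1783 0.0299]
side yellow 48 [281.9 296. ] [0.4784 0.1677 0.0306] [0.4725 0.1767 0.0455]
side yellow 56 [228.1 323.2] [0.5281 0.2824 0.0301] [0.5226 0.2873 0.0433]
side yellow 61 [258.9 336.7] [0.4612 0.2705 0.0302] [0.4613 0.2703 0.0303]
orange z pct [0.0275 0.0289 0.0298 0.0307 0.0429 0.0506]
rib 130 [0.488  0.244  0.0819]
side box 1313 [[0.506, -0.2787, 0.0454], [0.5633, -0.1293, 0.0663], [0.6328, -0.0617, 0.1051]]
orange z pct [0.0261 0.0291 0.0308 0.0456 0.0519 0.0535]
rib 17 [0.5051 0.2241 0.0499]
top box 769 [[0.5109, -0.1962, 0.0455], [0.5727, -0.1262, 0.0636], [0.599, -0.07, 0.1079]]
```

View pics/crops.png

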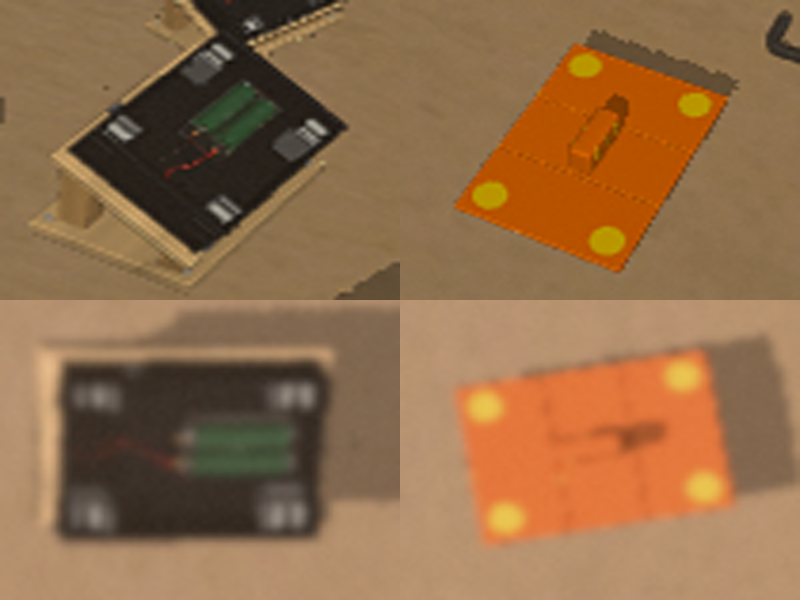

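The left crops confirm the large open box: four roller catches, green holder, on the plywood stand. The right crops confirm the cover with its rib and four yellow marks. Next I get the wrist camera mount and plan the look pose.

```bash
cat >> h.py <<'E'
from scipy.spatial.transform import Rotation as Ro
def plan(R,p,s=None,R0=None,p0=None):
    "shift mm in tool axes and rotvec in 6deg units from present (or R0,p0) to R,p"
    if R0 is None:
        s=s or read_state(); R0,p0=np.array(s['tcp_rot']),np.array(s['position'])
    t=R0.T@(np.array(p)-p0)*1e3; r=Ro.from_matrix(R0.T@R).as_rotvec(degrees=True)/6
    return t.round(1),r.round(2)
def tool(yaw,tilt=0):
    "tool down, y at yaw deg from world x; tilt: leaning by tilt so tool z has +sin(tilt) along that y dir"
    a=np.radians(yaw); y=np.array([np.cos(a),np.sin(a),0]); z=np.array([0,0,-1.]); 
    t=np.radians(tilt); z2=np.cos(t)*z+np.sin(t)*y; y2=np.cos(t)*y-np.sin(t)*z
    return np.stack([np.cross(y2,z2),y2,z2],1)
E
python3 - <<'E'
from h import *
s=read_state(); R=np.array(s['tcp_rot']); p=camera_params('wrist')
print('cam in tool',(R.T@(p['xyz']-s['position'])).round(4)); print((R.T@p['orientation']).round(3),p['fx'])
z=np.load('side0.npz'); W=z['W']
# crude rim plane of the box from the black rim
im=z['im']; sub=np.zeros(im.shape[:2],bool); sub[160:228,288:352]=1
b=sub&(im.max(2)<60)&(W[...,2]>.05)
P=W[b]
from numpy.linalg import svd
best=None; rng=np.random.default_rng(0)
for _ in range(500):
    q=P[rng.choice(len(P),3,0)]; n=np.cross(q[1]-q[0],q[2]-q[0]); n/=np.linalg.norm(n)+1e-12
    n*=np.sign(n[2]); 
    if abs(np.degrees(np.arccos(n[2]))-30)>5: continue
    i=abs((P-q[0])@n)<.002
    if best is None or i.sum()>best[0]: best=(i.sum(),n,q[0])
print(best,len(P))
print('go look', plan(tool(0),[.50,-.13,.33]), plan(tool(0,30),[.43,-.13,.26]))
E
```

```text
cam in tool [ 0.0856 -0.0008 -0.1374]
[[-0.     0.952  0.307]
 [ 1.     0.     0.   ]
 [-0.     0.307 -0.952]] 296.93761585181005
(np.int64(284), array([-0.50680881, -0.03886596,  0.8611819 ]), array([ 0.5829797 , -0.15232973,  0.06583692])) 1055
go look (array([-516.4, -607.3,  -82.4]), array([-2.000e-02,  1.000e-02,  1.225e+01])) (array([-449.3, -627. ,  -12.3]), array([-4.31, -3.19, 11.96]))
```

apply_moves(rows=[{"x": -449, "y": -627, "z": -12, "rx": -4.31, "ry": -3.19, "rz": 11.96}, {"x": -449, "y": -627, "z": -12, "rx": -4.31, "ry": -3.19, "rz": 11.96}, {"x": -449, "y": -627, "z": -12, "rx": -4.31, "ry": -3.19, "rz": 11.96}, {"x": -449, "y": -627, "z": -12, "rx": -4.31, "ry": -3.19, "rz": 11.96}, {"x": -449, "y": -627, "z": -12, "rx": -4.31, "ry": -3.19, "rz": 11.96}, {"x": -449, "y": -627, "z": -12, "rx": -4.31, "ry": -3.19, "rz": 11.96}, {"x": -449, "y": -627, "z": -12, "rx": -4.31, "ry": -3.19, "rz": 11.96}, {"x": -449, "y": -627, "z": -12, "rx": -4.31, "ry": -3.19, "rz": 11.96}, {"x": -449, "y": -627, "z": -12, "rx": -4.31, "ry": -3.19, "rz": 11.96}, {"x": -449, "y": -627, "z": -12, "rx": -4.31, "ry": -3.19, "rz": 11.96}])

```text
validation failed for argument at $.ro...
```

apply_moves(rows=[{"x": -449, "y": -627, "z": -12, "rx": -4.31, "ry": -3.19, "rz": 11.96, "claw": 0}, {"x": -449, "y": -627, "z": -12, "rx": -4.31, "ry": -3.19, "rz": 11.96, "claw": 0}])

```text
time_s: 0.35
position: [0.2187, 0.4799, 0.2488]
tcp_rot: [[-0.8, 0.584, 0.137], [0.595, 0.8, 0.069], [-0.069, 0.137, -0.988]]
force: [1.1, -0.8, 1.3]
opening: 0.998
grasp_force: 0.0
```

```bash
python3 - <<'E'
from h import *
print(plan(tool(0,30),[.43,-.13,.26]))
E
```

```text
(array([-533.1, -363.2,  -24.5]), array([-3.1 , -2.32,  8.65]))
```

apply_moves(rows=[{"x": -533, "y": -363, "z": -24, "rx": -3.1, "ry": -2.32, "rz": 8.65, "claw": 0}, {"x": -533, "y": -363, "z": -24, "rx": -3.1, "ry": -2.32, "rz": 8.65, "claw": 0}, {"x": -533, "y": -363, "z": -24, "rx": -3.1, "ry": -2.32, "rz": 8.65, "claw": 0}, {"x": -533, "y": -363, "z": -24, "rx": -3.1, "ry": -2.32, "rz": 8.65, "claw": 0}, {"x": -533, "y": -363, "z": -24, "rx": -3.1, "ry": -2.32, "rz": 8.65, "claw": 0}, {"x": -533, "y": -363, "z": -24, "rx": -3.1, "ry": -2.32, "rz": 8.65, "claw": 0}, {"x": -533, "y": -363, "z": -24, "rx": -3.1, "ry": -2.32, "rz": 8.65, "claw": 0}, {"x": -533, "y": -363, "z": -24, "rx": -3.1, "ry": -2.32, "rz": 8.65, "claw": 0}, {"x": -533, "y": -363, "z": -24, "rx": -3.1, "ry": -2.32, "rz": 8.65, "claw": 0}, {"x": -533, "y": -363, "z": -24, "rx": -3.1, "ry": -2.32, "rz": 8.65, "claw": 0}])

```text
time_s: 1.6
position: [0.368, 0.0527, 0.2521]
tcp_rot: [[-0.007, 0.876, 0.481], [1.0, 0.005, 0.005], [0.002, 0.481, -0.876]]
force: [-1.3, -0.1, 0.1]
opening: 1.002
grasp_force: 0.0
```

apply_moves(rows=[{"x": 0, "y": 0, "z": 0, "rx": 0, "ry": 0, "rz": 0, "claw": 0}])

```text
time_s: 1.72
position: [0.3692, 0.0513, 0.2525]
tcp_rot: [[-0.0, 0.876, 0.482], [1.0, -0.001, 0.002], [0.002, 0.482, -0.876]]
force: [-1.6, 1.1, -0.3]
opening: 0.999
grasp_force: 0.0
```

```bash
python3 - <<'E'
from h import *
s=read_state(); print(s['time_s'],s['position'],np.array(s['tcp_rot']).round(3).tolist(),abs(s['qvel']).max(),s['joint_positions'].round(1))
im,d,p=cap('wrist'); save('wrist1',im); np.savez('wrist1.npz',im=im,d=d,W=world(d,p),xyz=p['xyz'],o=p['orientation'],K=[p[k] for k in('fx','fy','cx','cy')])
E
```

```text
1.725 [0.36919829 0.05133263 0.25248305] [[-0.0, 0.876, 0.482], [1.0, -0.001, 0.002], [0.002, 0.482, -0.876]] 4.840451387312137 [-15.4   2.6 134.1  26.3  17.  -38.8]
```

View pics/wrist1.png

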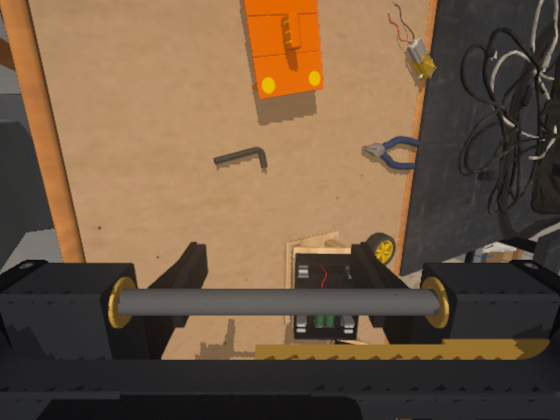

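The picture shows the cover top centre (289,45), the hex key (245,157) and the box partly hidden behind the fingers at (322,295). The clear view is towards tool +x, so I shift to -y and a bit out.

```bash
python3 - <<'E'
from h import *
print(plan(tool(0,29),[.48,-.21,.22]))
E
```

```text
(array([-263. ,   82.5,   81. ]), array([-0.05, -0.03,  0.01]))
```

apply_moves(rows=[{"x": -263, "y": 82, "z": 81, "rx": 0, "ry": 0, "rz": 0, "claw": 0}, {"x": -263, "y": 82, "z": 81, "rx": 0, "ry": 0, "rz": 0, "claw": 0}, {"x": -263, "y": 82, "z": 81, "rx": 0, "ry": 0, "rz": 0, "claw": 0}, {"x": -263, "y": 82, "z": 81, "rx": 0, "ry": 0, "rz": 0, "claw": 0}, {"x": -263, "y": 82, "z": 81, "rx": 0, "ry": 0, "rz": 0, "claw": 0}, {"x": -263, "y": 82, "z": 81, "rx": 0, "ry": 0, "rz": 0, "claw": 0}, {"x": -263, "y": 82, "z": 81, "rx": 0, "ry": 0, "rz": 0, "claw": 0}, {"x": -263, "y": 82, "z": 81, "rx": 0, "ry": 0, "rz": 0, "claw": 0}])

```text
time_s: 2.78
position: [0.4797, -0.206, 0.2199]
tcp_rot: [[-0.009, 0.877, 0.48], [1.0, 0.006, 0.007], [0.004, 0.48, -0.877]]
force: [-0.4, -1.4, 0.4]
opening: 1.003
grasp_force: 0.0
```

```bash
python3 - <<'E'
from h import *
s=read_state(); print(s['time_s'],s['position'],np.array(s['tcp_rot']).round(3).tolist(),abs(s['qvel']).max(),s['joint_positions'].round(1))
im,d,p=cap('wrist'); save('wrist2',im); np.savez('wrist2.npz',im=im,d=d,W=world(d,p),xyz=p['xyz'],o=p['orientation'],K=[p[k] for k in('fx','fy','cx','cy')])
E
```

```text
2.775 [ 0.47971645 -0.20595884  0.21989134] [[-0.009, 0.877, 0.48], [1.0, 0.006, 0.007], [0.004, 0.48, -0.877]] 0.44765822360222146 [-47.1  19.7 116.5  43.5  31.2 -82.9]
```

View pics/wrist2.png

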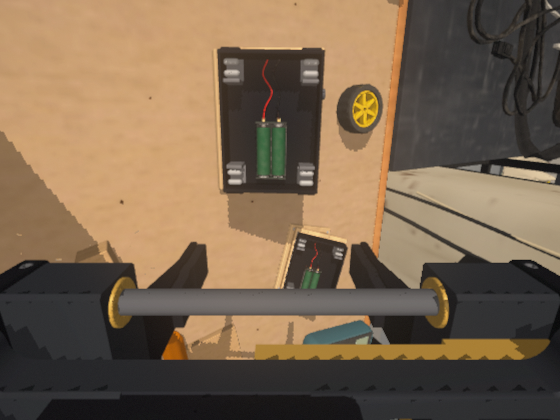

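The picture shows the box rim at (219..324, 48..194) with catches at (233,70), (311,70), (235,173), (306,174). I fit the rim rectangle next.

```bash
python3 - <<'E'
from h import *
z=np.load('wrist2.npz'); im,W=z['im'],z['W']
g=im.max(2); m=np.zeros(g.shape,bool); m[38:205,208:335]=1
P0=W[m&(g<70)&(z['d']>0)]
rng=np.random.default_rng(0); best=(0,)
c30=None
for _ in range(4000):
    q=P0[rng.choice(len(P0),3,0)]; n=np.cross(q[1]-q[0],q[2]-q[0]); n/=np.linalg.norm(n)+1e-12; n*=np.sign(n[2])
    if abs(np.degrees(np.arccos(n[2]))-30)>3: continue
    h=(P0-q[0])@n
    if np.percentile(h,99)>.004: continue   # rim is the topmost plane
    k=(abs(h)<.0012).sum()
    if k>best[0]: best=(k,n,q[0])
k,n,q=best; I=P0[abs((P0-q)@n)<.0015]; c=I.mean(0); n=np.linalg.svd(I-c)[2][2]; n*=np.sign(n[2])
print(k,len(P0),'n',n.round(4),'tilt',np.degrees(np.arccos(n[2])).round(2),'yaw of down-dir',np.degrees(np.arctan2(-n[1],-n[0])).round(2))
ex=np.array([-n[0],-n[1],0]); ex=np.array([0,0,1])-n*n[2]; ex/=np.linalg.norm(ex); ey=np.cross(n,ex)
I=P0[abs((P0-c)@n)<.002]
uv=np.stack([(I-c)@ex,(I-c)@ey],1)*1e3
r=cv2.minAreaRect(uv.astype(np.float32)); print('rect',r)
cw=c+ex*r[0][0]/1e3+ey*r[0][1]/1e3; print('rim centre',cw.round(4))
# robust edges: percentiles
hi=[np.percentile(uv[:,i],[.5,99.5]).round(1).tolist() for i in (0,1)]; print(hi)
# roller pixels: bright gray inside
sat=im.max(2).astype(int)-im.min(2)
rm=m&(g>110)&(sat<30)
k2,l,st,cc=cv2.connectedComponentsWithStats(cv2.dilate(rm.astype(np.uint8),np.ones((5,5))))
for i in range(1,k2):
    if st[i,4]>60:
        Q=W[(l==i)&rm]; Q=(np.median(Q,0)-cw); print(cc[i].round(),'roller in rim frame mm',(Q@ex*1e3).round(1),(Q@ey*1e3).round(1),(Q@n*1e3).round(1))
# top pictures: check plane point heights
print('heights upper/lower edge',(cw+ex*.048)[2],(cw-ex*.048)[2])
E
```

```text
967 10235 n [-0.5067  0.0049  0.8621] tilt 30.45 yaw of down-dir -0.55
rect ((3.2334671020507812, -6.7355194091796875), (131.92398071289062, 95.35743713378906), 89.82696533203125)
rim centre [ 0.5464 -0.134   0.0799]
[[-44.1, 50.1], [-72.1, 59.0]]
[231.  70.] roller in rim frame mm -36.7 48.1 -6.9
[310.  71.] roller in rim frame mm 36.7 48.8 -7.6
[279. 125.] roller in rim frame mm 7.4 1.0 -13.0
[264. 125.] roller in rim frame mm -6.9 1.1 -14.2
[236. 174.] roller in rim frame mm -36.0 -47.9 -8.8
[306. 175.] roller in rim frame mm 37.1 -46.6 -7.6
[263. 176.] roller in rim frame mm -8.5 -51.7 -14.0
[278. 176.] roller in rim frame mm 7.3 -51.5 -15.6
heights upper/lower edge 0.10426024884762405 0.0556155137810165
```

```bash
python3 - <<'E'
from h import *
print(plan(tool(9),[.495,.135,.20]))
E
```

```text
(array([341.1,   5.7,  27.2]), array([ 4.78,  0.33, -1.39]))
```

apply_moves(rows=[{"x": 341, "y": 6, "z": 27, "rx": 4.78, "ry": 0.33, "rz": -1.39, "claw": 0}, {"x": 341, "y": 6, "z": 27, "rx": 4.78, "ry": 0.33, "rz": -1.39, "claw": 0}, {"x": 341, "y": 6, "z": 27, "rx": 4.78, "ry": 0.33, "rz": -1.39, "claw": 0}, {"x": 341, "y": 6, "z": 27, "rx": 4.78, "ry": 0.33, "rz": -1.39, "claw": 0}, {"x": 341, "y": 6, "z": 27, "rx": 4.78, "ry": 0.33, "rz": -1.39, "claw": 0}, {"x": 341, "y": 6, "z": 27, "rx": 4.78, "ry": 0.33, "rz": -1.39, "claw": 0}, {"x": 341, "y": 6, "z": 27, "rx": 4.78, "ry": 0.33, "rz": -1.39, "claw": 0}, {"x": 341, "y": 6, "z": 27, "rx": 4.78, "ry": 0.33, "rz": -1.39, "claw": 0}, {"x": 341, "y": 6, "z": 27, "rx": 4.78, "ry": 0.33, "rz": -1.39, "claw": 0}, {"x": 341, "y": 6, "z": 27, "rx": 4.78, "ry": 0.33, "rz": -1.39, "claw": 0}])

```text
time_s: 4.08
position: [0.4969, 0.1306, 0.2001]
tcp_rot: [[-0.151, 0.989, 0.001], [0.989, 0.151, -0.001], [-0.001, 0.001, -1.0]]
force: [0.8, 0.1, 0.6]
opening: 0.998
grasp_force: 0.0
```

```bash
python3 - <<'E'
from h import *
s=read_state(); print(s['time_s'],s['position'],np.array(s['tcp_rot']).round(3).tolist(),abs(s['qvel']).max(),s['joint_positions'].round(1))
im,d,p=cap('wrist'); save('wrist3',im); W=world(d,p); np.savez('wrist3.npz',im=im,d=d,W=W)
hsv=cv2.cvtColor(im,cv2.COLOR_RGB2HSV)
yel=(hsv[...,0]>=21)&(hsv[...,0]<=34)&(hsv[...,1]>180)&(hsv[...,2]>130); yel[240:]=0
k,l,st,c=cv2.connectedComponentsWithStats(yel.astype(np.uint8)); C=[]
for i in range(1,k):
    if st[i,4]>40: print(st[i,4],c[i].round(1),W[l==i].mean(0).round(4)); C.append(W[l==i].mean(0))
C=np.array(C); print('mean',C.mean(0).round(4))
org=(hsv[...,0]<20)&(hsv[...,1]>200)&(hsv[...,2]>100); org[240:]=0
P=W[org]; P=P[abs(P[:,0]-.5)<.1]; T=P[(P[:,2]>.047)&(P[:,2]<.056)]
print('rib',len(T),T.mean(0).round(4),cv2.minAreaRect((T[:,:2]*1e3).astype(np.float32)), np.median(T[:,2]))
E
```

```text
4.075 [0.49685554 0.13063005 0.2001404 ] [[-0.151, 0.989, 0.001], [0.989, 0.151, -0.001], [-0.001, 0.001, -1.0]] 0.17606818110234457 [ 2.300e+00  2.550e+01  1.008e+02 -1.000e-01  5.360e+01 -6.300e+00]
315 [262.9  45.2] [0.4608 0.2687 0.0333]
311 [336.5  44.7] [0.5276 0.2797 0.0313]
42 [544.7 145.6] [0.768  0.2223 0.0179]
223 [265.3 158.1] [0.4771 0.1667 0.0318]
220 [331.1 157.4] [0.5442 0.1774 0.0302]
mean [0.5555 0.223  0.0289]
rib 603 [0.5025 0.2234 0.0496] ((502.7944030761719, 223.08909606933594), (14.022327423095703, 34.984283447265625), 9.62106990814209) 0.04962536463867623
```

View pics/wrist3.png

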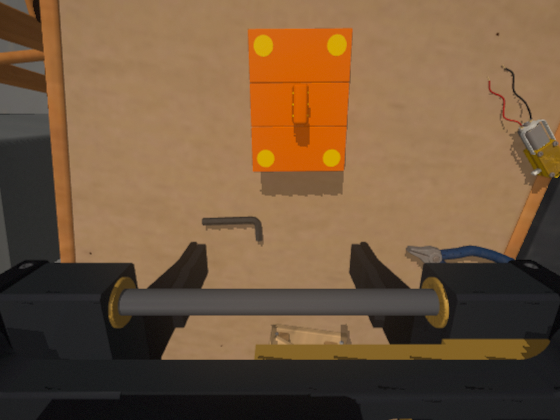

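The picture shows the cover with its rib at (300,104), pads at (263,45), (336,45), (265,158), (331,157), and the hex key at (235,225) clear of the fingers. Rib centre is (0.5027, 0.2233), yaw 9.3.

```bash
python3 - <<'E'
from h import *
print(plan(tool(9.3),[.5027,.2233,.1]),plan(tool(9.3),[.5027,.2233,.0575]))
E
```

```text
(array([ 90.8,  19.7, 100. ]), array([ 0.01,  0.01, -0.1 ])) (array([ 90.8,  19.6, 142.5]), array([ 0.01,  0.01, -0.1 ]))
```

apply_moves(rows=[{"x": 46, "y": 10, "z": 30, "rx": 0, "ry": 0, "rz": -0.1, "claw": 0}, {"x": 91, "y": 19.7, "z": 60, "rx": 0, "ry": 0, "rz": -0.1, "claw": 0}, {"x": 91, "y": 19.7, "z": 100, "rx": 0, "ry": 0, "rz": -0.1, "claw": 0}, {"x": 91, "y": 19.7, "z": 125, "rx": 0, "ry": 0, "rz": -0.1, "claw": 0}, {"x": 91, "y": 19.7, "z": 135, "rx": 0, "ry": 0, "rz": -0.1, "claw": 0}, {"x": 91, "y": 19.7, "z": 142, "rx": 0, "ry": 0, "rz": -0.1, "claw": 0}, {"x": 91, "y": 19.7, "z": 142, "rx": 0, "ry": 0, "rz": -0.1, "claw": 0}])

```text
time_s: 5.0
position: [0.5028, 0.2247, 0.0583]
tcp_rot: [[-0.163, 0.987, 0.002], [0.987, 0.163, -0.001], [-0.001, 0.001, -1.0]]
force: [-0.6, -0.6, -0.0]
opening: 1.003
grasp_force: 0.0
```

```bash
python3 - <<'E'
from h import *
print(plan(tool(9.3),[.5027,.2233,.0575]),read_state()['force'])
E
```

```text
(array([-1.4, -0.3,  0.8]), array([0.01, 0.01, 0.02])) [-0.61276929 -0.61573385 -0.04912253]
```

apply_moves(rows=[{"x": 0, "y": 0, "z": 0, "rx": 0, "ry": 0, "rz": 0, "claw": 255}, {"x": 0, "y": 0, "z": 0, "rx": 0, "ry": 0, "rz": 0, "claw": 255}, {"x": 0, "y": 0, "z": 0, "rx": 0, "ry": 0, "rz": 0, "claw": 255}, {"x": 0, "y": 0, "z": 0, "rx": 0, "ry": 0, "rz": 0, "claw": 255}, {"x": 0, "y": 0, "z": 0, "rx": 0, "ry": 0, "rz": 0, "claw": 255}, {"x": 0, "y": 0, "z": 0, "rx": 0, "ry": 0, "rz": 0, "claw": 255}])

```text
time_s: 5.75
position: [0.5022, 0.2251, 0.0579]
tcp_rot: [[-0.164, 0.986, 0.001], [0.986, 0.164, -0.001], [-0.001, 0.001, -1.0]]
force: [0.2, -0.2, -0.1]
opening: 0.402
grasp_force: 0.0
```

apply_moves(rows=[{"x": 0, "y": 0, "z": 0, "rx": 0, "ry": 0, "rz": 0, "claw": 255}, {"x": 0, "y": 0, "z": 0, "rx": 0, "ry": 0, "rz": 0, "claw": 255}, {"x": 0, "y": 0, "z": 0, "rx": 0, "ry": 0, "rz": 0, "claw": 255}, {"x": 0, "y": 0, "z": 0, "rx": 0, "ry": 0, "rz": 0, "claw": 255}])

```text
time_s: 6.25
position: [0.5023, 0.2251, 0.0579]
tcp_rot: [[-0.164, 0.986, 0.001], [0.986, 0.164, -0.001], [-0.001, 0.001, -1.0]]
force: [0.5, 0.6, -1.1]
opening: 0.161
grasp_force: 30.0
```

apply_moves(rows=[{"x": 0, "y": 0, "z": -10, "rx": 0, "ry": 0, "rz": 0, "claw": 255}, {"x": 0, "y": 0, "z": -50, "rx": 0, "ry": 0, "rz": 0, "claw": 255}, {"x": 0, "y": 0, "z": -100, "rx": 0, "ry": 0, "rz": 0, "claw": 255}, {"x": 0, "y": 0, "z": -150, "rx": 0, "ry": 0, "rz": 0, "claw": 255}, {"x": 0, "y": 0, "z": -160, "rx": 0, "ry": 0, "rz": 0, "claw": 255}, {"x": 0, "y": 0, "z": -160, "rx": 0, "ry": 0, "rz": 0, "claw": 255}])

```text
time_s: 7.0
position: [0.5018, 0.2252, 0.2183]
tcp_rot: [[-0.164, 0.986, 0.002], [0.986, 0.164, -0.001], [-0.001, 0.001, -1.0]]
force: [-0.6, 0.2, -2.0]
opening: 0.159
grasp_force: 30.0
```

```bash
cat >> h.py <<'E'
def boxR(psi=-.5): 
    T=tool(psi,30); return np.stack([T[:,1],T[:,0],-T[:,2]],1)  # ex,ey,n
RIM=np.array([.5464,-.134,.0799])
def tgt(x,y,z): "TCP target at box-frame coords (mm, z from underside)"; return RIM+boxR()@(np.array([x,y,z-32])/1e3)
def yellow(im,W,lo=40):
    hsv=cv2.cvtColor(im,cv2.COLOR_RGB2HSV)
    yel=(hsv[...,0]>=21)&(hsv[...,0]<=34)&(hsv[...,1]>180)&(hsv[...,2]>110)
    k,l,st,c=cv2.connectedComponentsWithStats(yel.astype(np.uint8))
    return [(st[i,4],c[i].round(),W[l==i].mean(0)) for i in range(1,k) if st[i,4]>lo]
E
python3 - <<'E'
from h import *
s=read_state(); R,t=np.array(s['tcp_rot']),s['position']; print(s['time_s'],t,s['opening'],s['grasp_force'],s['force'])
im,d,p=cap('wrist'); W=world(d,p); save('wrist4',im)
for a,c,w in yellow(im,W): print(a,c,'in tool mm',((w-t)@R*1e3).round(1))
print(plan(tool(-.5,30),tgt(0,1.9,16+57.9+70)))
E
```

```text
7.0 [0.50179882 0.22517995 0.21828848] 0.15850861629239157 29.995068311691284 [-0.55443307  0.15273375 -2.0366969 ]
757 [218. 175.] in tool mm [ 50.3 -34.8  27.6]
757 [339. 175.] in tool mm [50.3 33.1 27.3]
286 [499. 232.] in tool mm [-55.4 267.4 197.3]
(array([-350. ,  -68.9,   40.7]), array([-5.  , -0.42,  1.62]))
```

```bash
python3 - <<'E'
from h import *
print(tgt(.6,1.7,143.9),plan(tool(-.5,30),tgt(.6,1.7,16+57.9+70)))
E
```

```text
[ 0.49098656 -0.13181635  0.17710824] (array([-350.3,  -68.4,   40.4]), array([-5.  , -0.42,  1.62]))
```

apply_moves(rows=[{"x": -50, "y": -10, "z": 0, "rx": -1.5, "ry": -0.14, "rz": 0.54, "claw": 255}, {"x": -110, "y": -22, "z": 4, "rx": -3, "ry": -0.25, "rz": 1.0, "claw": 255}, {"x": -170, "y": -33, "z": 10, "rx": -4.3, "ry": -0.36, "rz": 1.4, "claw": 255}, {"x": -230, "y": -45, "z": 20, "rx": -5, "ry": -0.42, "rz": 1.62, "claw": 255}, {"x": -290, "y": -57, "z": 31, "rx": -5, "ry": -0.42, "rz": 1.62, "claw": 255}, {"x": -335, "y": -65, "z": 38, "rx": -5, "ry": -0.42, "rz": 1.62, "claw": 255}, {"x": -350, "y": -68.4, "z": 40, "rx": -5, "ry": -0.42, "rz": 1.62, "claw": 255}, {"x": -350, "y": -68.4, "z": 40, "rx": -5, "ry": -0.42, "rz": 1.62, "claw": 255}, {"x": -350, "y": -68.4, "z": 40, "rx": -5, "ry": -0.42, "rz": 1.62, "claw": 255}])

```text
time_s: 8.18
position: [0.491, -0.1348, 0.1759]
tcp_rot: [[0.014, 0.867, 0.499], [1.0, -0.013, -0.006], [0.002, 0.499, -0.867]]
force: [0.6, 0.6, -1.2]
opening: 0.159
grasp_force: 30.0
```

```bash
python3 - <<'E'
from h import *
s=read_state(); print(s['time_s'],s['force'],s['joint_positions'].round(1),s['qvel'].round(1))
for h in (143.9,95,73.9): print(h,plan(tool(-.5,30),tgt(.6,1.7,h)))
im,d,p=cap('wrist'); W=world(d,p); save('wrist5',im);R,t=np.array(s['tcp_rot']),s['position']
for a,c,w in yellow(im,W): print(a,c,'in tool mm',((w-t)@R*1e3).round(1))
E
```

```text
8.175 [ 0.56886005  0.60576897 -1.23084043] [-38.   24.3 122.8  65.6  19.4 -97.6] [-19.1   4.3  -2.9  -4.1  12.5 -14.2]
143.9 (array([ 2.9,  0.5, -1.1]), array([-0.02,  0.01, -0.05]))
95 (array([ 3. ,  0.6, 47.8]), array([-0.02,  0.01, -0.05]))
73.9 (array([ 3. ,  0.6, 68.9]), array([-0.02,  0.01, -0.05]))
638 [375. 161.] in tool mm [ 22.4 125.2 248.9]
776 [218. 175.] in tool mm [ 50.3 -34.3  26.2]
776 [338. 175.] in tool mm [50.2 33.3 26.8]
```

apply_moves(rows=[{"x": 0, "y": 0, "z": 0, "rx": 0, "ry": 0, "rz": 0, "claw": 255}, {"x": 0, "y": 0, "z": 0, "rx": 0, "ry": 0, "rz": 0, "claw": 255}])

```text
time_s: 8.48
position: [0.4913, -0.1295, 0.1774]
tcp_rot: [[0.007, 0.866, 0.5], [1.0, -0.007, -0.001], [0.003, 0.5, -0.866]]
force: [-0.1, 0.2, -1.7]
opening: 0.156
grasp_force: 30.0
```

```bash
python3 - <<'E'
from h import *
s=read_state(); print(s['time_s'],s['force'],s['qvel'].round(1))
for h in (143.9,95,73.9): print(h,plan(tool(-.5,30),tgt(.6,1.7,h)))
E
```

```text
8.475 [-0.12419714  0.15559697 -1.7327677 ] [ 0.7 -0.7 -0.2  0.1 -0.1 -0.1]
143.9 (array([-2.4, -0.4,  0.1]), array([-0.  , -0.03,  0.  ]))
95 (array([-2.5, -0.4, 49. ]), array([-0.  , -0.03,  0.  ]))
73.9 (array([-2.6, -0.4, 70.1]), array([-0.  , -0.03,  0.  ]))
```

apply_moves(rows=[{"x": -2.4, "y": -0.4, "z": 20, "rx": 0, "ry": 0, "rz": 0, "claw": 255}, {"x": -2.4, "y": -0.4, "z": 40, "rx": 0, "ry": 0, "rz": 0, "claw": 255}, {"x": -2.4, "y": -0.4, "z": 46, "rx": 0, "ry": 0, "rz": 0, "claw": 255}, {"x": -2.4, "y": -0.4, "z": 46, "rx": 0, "ry": 0, "rz": 0, "claw": 255}])

```text
time_s: 8.98
position: [0.5147, -0.132, 0.1378]
tcp_rot: [[0.006, 0.866, 0.501], [1.0, -0.006, -0.002], [0.002, 0.501, -0.866]]
force: [0.5, -0.3, -1.9]
opening: 0.158
grasp_force: 30.0
```

```bash
python3 - <<'E'
from h import *
s=read_state(); print(s['time_s'],s['force'],s['qvel'].round(1))
for h in (84,73.9): print(h,plan(tool(-.5,30),tgt(.6,1.7,h)))
im,d,p=cap('side'); save('side2',cv2.resize(im[130:260,250:400],(800,693))[:600])
E
```

```text
8.975 [ 0.49030629 -0.27113447 -1.90178643] [-0.5 -1.2  0.2 -0.7  0.1  0.5]
84 (array([-0. , -0.9, 14. ]), array([ 0.01, -0.03,  0.02]))
73.9 (array([-0.1, -0.9, 24.1]), array([ 0.01, -0.03,  0.02]))
```

View pics/side2.png

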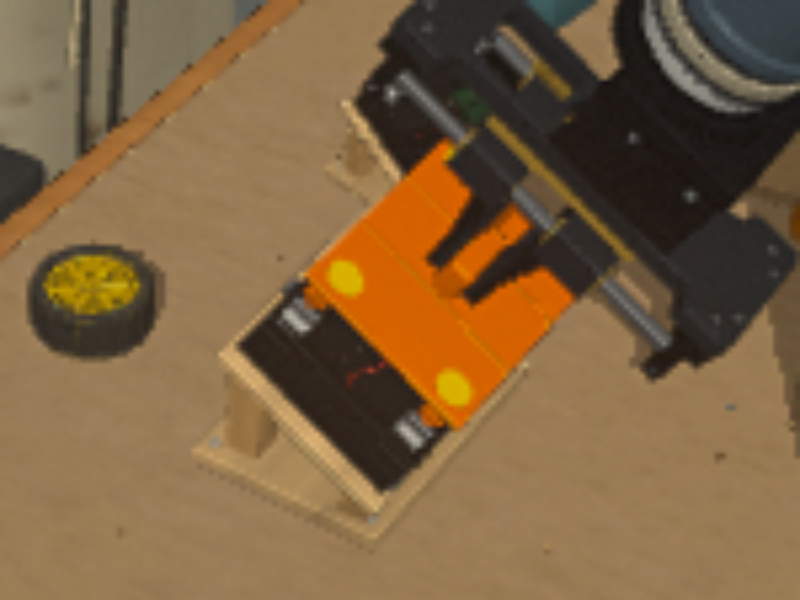

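The crop shows the cover aligned above the box, with its tongues at (315,298) and (432,412) just over the catches. Lowering.

apply_moves(rows=[{"x": 0, "y": -0.7, "z": 6, "rx": 0, "ry": 0, "rz": 0, "claw": 255}, {"x": 0, "y": -0.7, "z": 12, "rx": 0, "ry": 0, "rz": 0, "claw": 255}, {"x": 0, "y": -0.7, "z": 17, "rx": 0, "ry": 0, "rz": 0, "claw": 255}, {"x": 0, "y": -0.7, "z": 20, "rx": 0, "ry": 0, "rz": 0, "claw": 255}, {"x": 0, "y": -0.7, "z": 20, "rx": 0, "ry": 0, "rz": 0, "claw": 255}])

```text
time_s: 9.65
position: [0.5241, -0.1326, 0.1205]
tcp_rot: [[0.006, 0.865, 0.502], [1.0, -0.007, -0.001], [0.003, 0.502, -0.865]]
force: [0.6, 3.5, -2.4]
opening: 0.163
grasp_force: 30.0
```

```bash
python3 - <<'E'
from h import *
s=read_state(); print(s['time_s'],s['force'],s['moment'],s['qvel'].round(1))
for h in (73.9,): print(h,plan(tool(-.5,30),tgt(.6,1.7,h)))
E
```

```text
9.65 [ 0.62714912  3.51765396 -2.41168745] [0.5351007  0.41869559 0.3449949 ] [-0.1 -0.1  0.1 -0.4 -0.1  0.2]
73.9 (array([ 0.5, -0.4,  4.4]), array([ 0.02, -0.03,  0.01]))
```

apply_moves(rows=[{"x": 1.2, "y": -0.3, "z": 0, "rx": 0, "ry": 0, "rz": 0, "claw": 255}, {"x": 1.2, "y": -0.3, "z": 2, "rx": 0, "ry": 0, "rz": 0, "claw": 255}, {"x": 1.2, "y": -0.3, "z": 4, "rx": 0, "ry": 0, "rz": 0, "claw": 255}, {"x": 1.2, "y": -0.3, "z": 4, "rx": 0, "ry": 0, "rz": 0, "claw": 255}])

```text
time_s: 10.15
position: [0.5259, -0.1321, 0.1169]
tcp_rot: [[0.008, 0.865, 0.502], [1.0, -0.007, -0.002], [0.002, 0.502, -0.865]]
force: [-0.7, 4.6, 0.1]
opening: 0.16
grasp_force: 30.0
```

```bash
python3 - <<'E'
from h import *
s=read_state(); print(s['time_s'],s['force'],boxR().T@s['force'],s['moment'],s['qvel'].round(1))
for h in (73.9,): print(h,plan(tool(-.5,30),tgt(.6,1.7,h)))
E
```

```text
10.15 [-0.68172428  4.59410922  0.10698118] [-0.571597    4.5879852   0.45354291] [0.6004897  0.47304267 0.48557619] [-0.1 -0.  -0.1 -0.4 -0.2  0.2]
73.9 (array([-0. , -0.1,  0.4]), array([ 0.02, -0.02,  0.  ]))
```

apply_moves(rows=[{"x": 1.5, "y": 0, "z": 0, "rx": 0, "ry": 0, "rz": 0, "claw": 255}, {"x": 1.5, "y": 0, "z": 0, "rx": 0, "ry": 0, "rz": 0, "claw": 255}])

```text
time_s: 10.4
position: [0.526, -0.1318, 0.1169]
tcp_rot: [[0.009, 0.865, 0.501], [1.0, -0.008, -0.005], [-0.001, 0.501, -0.865]]
force: [-0.7, 2.2, -1.8]
opening: 0.157
grasp_force: 30.0
```

```bash
python3 - <<'E'
from h import *
s=read_state(); print(s['time_s'],s['force'],boxR().T@s['force'],s['moment'],s['qvel'].round(1))
for h in (73.9,): print(h,plan(tool(-.5,30),tgt(.6,1.7,h)))
E
```

```text
10.4 [-0.71057814  2.24882259 -1.79511262] [-1.52990685  2.24253608 -1.18952538] [0.21843394 0.56707562 0.20399031] [-0.1  0.  -0.1 -0.2  0.3  0. ]
73.9 (array([-0.3, -0.3,  0.3]), array([ 0.02,  0.01, -0.  ]))
```

apply_moves(rows=[{"x": 1.0, "y": 0, "z": 0, "rx": 0, "ry": 0, "rz": 0, "claw": 255}, {"x": 1.0, "y": 0, "z": 1, "rx": 0, "ry": 0, "rz": 0, "claw": 255}, {"x": 1.0, "y": 0, "z": 1.5, "rx": 0, "ry": 0, "rz": 0, "claw": 255}, {"x": 1.0, "y": 0, "z": 1.5, "rx": 0, "ry": 0, "rz": 0, "claw": 255}])

```text
time_s: 10.9
position: [0.5269, -0.1312, 0.1162]
tcp_rot: [[0.01, 0.865, 0.502], [1.0, -0.008, -0.006], [-0.001, 0.502, -0.865]]
force: [-2.6, -0.9, 5.1]
opening: 0.157
grasp_force: 30.0
```

```bash
python3 - <<'E'
from h import *
s=read_state(); print(s['time_s'],s['force'],boxR().T@s['force'],s['moment'],s['qvel'].round(1))
for h in (73.9,): print(h,plan(tool(-.5,30),tgt(.6,1.7,h)))
im,d,p=cap('side'); W=world(d,p); B=boxR()
for a,c,w in yellow(im,W,15): print(a,c,((w-RIM)@B*1e3+[0,0,32]).round(1))
E
```

```text
10.9 [-2.62704756 -0.87939543  5.06883979] [ 0.26606254 -0.90228697  5.69938076] [-0.38045594  0.40790484 -0.14058681] [ 0.  -0.  -0.1 -0.3 -0.   0. ]
73.9 (array([-1. , -0.7, -0.8]), array([ 0.03,  0.01, -0.  ]))
144 [267. 183.] [ 124.    18.5 -107.1]
31 [309. 187.] [36.  54.2 45. ]
34 [329. 207.] [-32.3  53.7  44.8]
91 [164. 249.] [ 169.4  349.2 -136.6]
```

apply_moves(rows=[{"x": 0, "y": 0, "z": -0.7, "rx": 0, "ry": 0, "rz": 0, "claw": 255}, {"x": 0, "y": 0, "z": -0.7, "rx": 0, "ry": 0, "rz": 0, "claw": 160}, {"x": 0, "y": 0, "z": -0.7, "rx": 0, "ry": 0, "rz": 0, "claw": 160}, {"x": 0, "y": 0, "z": -0.7, "rx": 0, "ry": 0, "rz": 0, "claw": 160}, {"x": 0, "y": 0, "z": -0.7, "rx": 0, "ry": 0, "rz": 0, "claw": 160}, {"x": 0, "y": 0, "z": -15, "rx": 0, "ry": 0, "rz": 0, "claw": 160}, {"x": 0, "y": 0, "z": -40, "rx": 0, "ry": 0, "rz": 0, "claw": 160}, {"x": 0, "y": 0, "z": -55, "rx": 0, "ry": 0, "rz": 0, "claw": 255}, {"x": 0, "y": 0, "z": -55, "rx": 0, "ry": 0, "rz": 0, "claw": 255}])

```text
time_s: 12.08
position: [0.4991, -0.1301, 0.1641]
tcp_rot: [[0.008, 0.864, 0.503], [1.0, -0.007, -0.004], [-0.0, 0.503, -0.864]]
force: [-0.2, 0.2, -0.7]
opening: 0.224
grasp_force: 0.0
```

```bash
python3 - <<'E'
from h import *
s=read_state(); print(s['time_s'],s['force'],s['opening'])
im,d,p=cap('side'); W=world(d,p); B=boxR(); np.savez('sA.npz',im=im,d=d)
for a,c,w in yellow(im,W,15): print(a,c,((w-RIM)@B*1e3+[0,0,32]).round(1))
im,d,p=cap('wrist'); W=world(d,p); save('wA',im)
for a,c,w in yellow(im,W,15): print(a,c,((w-RIM)@B*1e3+[0,0,32]).round(1))
im,d,p=cap('top'); W=world(d,p)
for a,c,w in yellow(im,W,5): print(a,c,((w-RIM)@B*1e3+[0,0,32]).round(1))
for x,y in ((-34,52),(-34,-52),(34,52),(34,-52)):print(x,y,plan(tool(-.5,30),tgt(x+.9,y+1,46+25+12)))
E
```

```text
12.075 [-0.15330826  0.16330874 -0.66807084] 0.22442321012145144
24 [332. 166.] [ 33.4 -49.4  45.4]
142 [267. 183.] [ 124.1   18.4 -107.2]
25 [351. 185.] [-34.9 -49.8  45. ]
30 [310. 188.] [33.4 54.2 45.5]
31 [330. 208.] [-34.6  54.2  45.5]
92 [164. 249.] [ 169.5  349.2 -136.3]
458 [228. 161.] [-35.9  52.9  48. ]
454 [320. 161.] [31.6 52.7 46.6]
727 [375. 168.] [ 123.    20.2 -103.5]
-34 52 (array([ 49.4, -34. ,  44.4]), array([ 0.02, -0.01, -0.  ]))
-34 -52 (array([-54.6, -34. ,  44.3]), array([ 0.02, -0.01, -0.  ]))
34 52 (array([49.4, 34. , 44.5]), array([ 0.02, -0.01, -0.  ]))
34 -52 (array([-54.6,  34. ,  44.5]), array([ 0.02, -0.01, -0.  ]))
```

All four pads stand level at z≈45.4 mm in the box frame, so the cover is laid loosely and seated. Now I press pad1.

apply_moves(rows=[{"x": 25, "y": -18, "z": 10, "rx": 0, "ry": 0, "rz": 0, "claw": 255}, {"x": 49.5, "y": -35, "z": 35, "rx": 0, "ry": 0, "rz": 0, "claw": 255}, {"x": 49.5, "y": -35, "z": 50, "rx": 0, "ry": 0, "rz": 0, "claw": 255}, {"x": 49.5, "y": -35, "z": 56, "rx": 0, "ry": 0, "rz": 0, "claw": 255}, {"x": 49.5, "y": -35, "z": 59, "rx": 0, "ry": 0, "rz": 0, "claw": 255}, {"x": 49.5, "y": -35, "z": 62, "rx": 0, "ry": 0, "rz": 0, "claw": 255}, {"x": 49.5, "y": -35, "z": 62, "rx": 0, "ry": 0, "rz": 0, "claw": 255}])

```text
time_s: 13.1
position: [0.5007, -0.0806, 0.0917]
tcp_rot: [[0.009, 0.865, 0.502], [1.0, -0.008, -0.004], [0.001, 0.502, -0.865]]
force: [0.1, 0.1, -0.0]
opening: 0.006
grasp_force: 0.0
```

```bash
cat >> h.py <<'E'
def stat(cam=True):
    s=read_state(); B=boxR(); print(s['time_s'],'f box',(B.T@s['force']).round(1),'tcp box',(B.T@(s['position']-RIM)*1e3+[0,0,32]).round(1),'open',round(s['opening'],3))
    if cam:
        for n in('side','wrist'):
            im,d,p=cap(n); W=world(d,p)
            for a,c,w in yellow(im,W,8):
                q=(w-RIM)@B*1e3+[0,0,32]
                if abs(q[0])<60 and abs(q[1])<80: print(n,a,q.round(1))
E
python3 -c "
from h import *
stat()"
```

```text
13.1 f box [ 0.   0.1 -0.1] tcp box [-34.1  53.   65.3] open 0.006
side 30 [31.9 55.6 44.8]
wrist 42 [-36.5  61.5  38.5]
wrist 18 [-45.   54.6  37.1]
wrist 638 [30.3 55.3 47.2]
```

apply_moves(rows=[{"x": 0, "y": 0, "z": 2, "rx": 0, "ry": 0, "rz": 0, "claw": 255}, {"x": 0, "y": 0, "z": 4, "rx": 0, "ry": 0, "rz": 0, "claw": 255}, {"x": 0, "y": 0, "z": 5, "rx": 0, "ry": 0, "rz": 0, "claw": 255}])

```text
time_s: 13.58
position: [0.5024, -0.0807, 0.0895]
tcp_rot: [[0.011, 0.864, 0.504], [1.0, -0.01, -0.005], [0.0, 0.504, -0.864]]
force: [-14.1, -2.8, 27.0]
opening: 0.007
grasp_force: 14.8
```

```bash
python3 -c "
from h import *
stat(0)"
```

```text
13.575 f box [ 1.3 -2.9 30.4] tcp box [-33.7  52.9  62.6] open 0.007
```

apply_moves(rows=[{"x": 0, "y": 0, "z": -10, "rx": 0, "ry": 0, "rz": 0, "claw": 255}, {"x": 0, "y": 20, "z": -40, "rx": 0, "ry": 0, "rz": 0, "claw": 255}, {"x": 0, "y": 34, "z": -50, "rx": 0, "ry": 0, "rz": 0, "claw": 255}, {"x": 0, "y": 34, "z": -50, "rx": 0, "ry": 0, "rz": 0, "claw": 255}])

```text
time_s: 14.08
position: [0.5079, -0.0809, 0.1493]
tcp_rot: [[0.008, 0.864, 0.503], [1.0, -0.007, -0.005], [-0.001, 0.503, -0.864]]
force: [-0.5, 0.8, -0.7]
opening: 0.009
grasp_force: 0.0
```

```bash
python3 -c "
from h import *
stat()
im,d,p=cap('side'); save('side3',cv2.resize(im[140:240,270:400],(780,600),interpolation=cv2.INTER_CUBIC))"
```

```text
14.075 f box [-0.8  0.8 -0.4] tcp box [  1.   52.8 111.6] open 0.009
side 31 [32.  55.4 44.2]
side 31 [-33.6  76.3  61.9]
wrist 405 [-36.7  53.6  38.5]
wrist 444 [30.6 54.1 45.6]
```

View pics/side3.png

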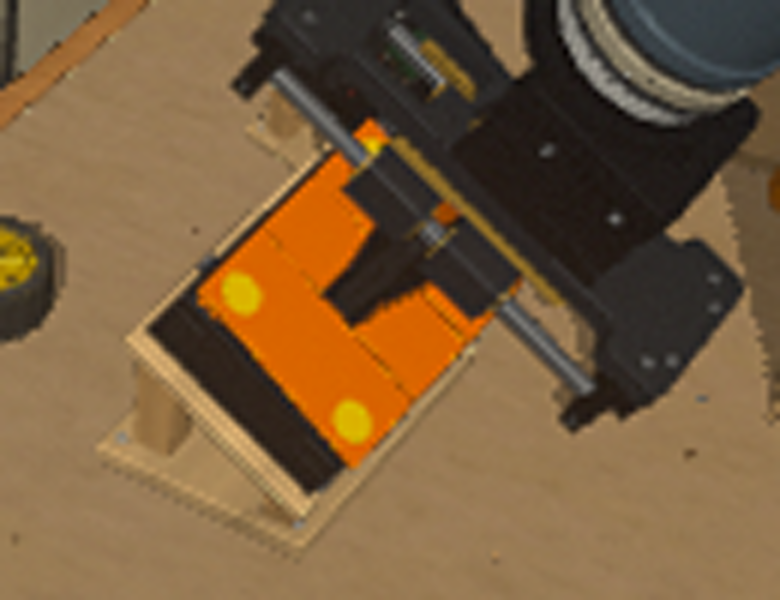

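Pad1 at crop (352,422) is down: it dropped 9.5 mm in the wrist view. Pad2 at (241,293) is still high. The dark strip is the box's outer end wall. Now I press pad2.

apply_moves(rows=[{"x": 0.5, "y": 32, "z": 15, "rx": 0, "ry": 0, "rz": 0, "claw": 255}, {"x": 0.5, "y": 32, "z": 36, "rx": 0, "ry": 0, "rz": 0, "claw": 255}, {"x": 0.5, "y": 32, "z": 42, "rx": 0, "ry": 0, "rz": 0, "claw": 255}, {"x": 0.5, "y": 32, "z": 46, "rx": 0, "ry": 0, "rz": 0, "claw": 255}, {"x": 0.5, "y": 32, "z": 49, "rx": 0, "ry": 0, "rz": 0, "claw": 255}, {"x": 0.5, "y": 32, "z": 50, "rx": 0, "ry": 0, "rz": 0, "claw": 255}, {"x": 0.5, "y": 32, "z": 50.5, "rx": 0, "ry": 0, "rz": 0, "claw": 255}])

```text
time_s: 15.1
position: [0.5586, -0.0803, 0.1214]
tcp_rot: [[0.009, 0.865, 0.502], [1.0, -0.008, -0.004], [0.0, 0.502, -0.865]]
force: [-10.7, -0.1, 18.8]
opening: 0.006
grasp_force: 11.2
```

```bash
python3 -c "
from h import *
stat(1)"
```

```text
15.1 f box [ 0.1 -0.1 21.7] tcp box [31.  53.9 62.1] open 0.006
side 35 [-35.   54.9  36.5]
wrist 625 [-36.3  54.5  38. ]
wrist 10 [31.  62.7 38.7]
```

apply_moves(rows=[{"x": 0, "y": 0, "z": 1, "rx": 0, "ry": 0, "rz": 0, "claw": 255}, {"x": 0, "y": 0, "z": -10, "rx": 0, "ry": 0, "rz": 0, "claw": 255}, {"x": -20, "y": 0, "z": -45, "rx": 0, "ry": 0, "rz": 0, "claw": 255}, {"x": -70, "y": 0, "z": -50, "rx": 0, "ry": 0, "rz": 0, "claw": 255}, {"x": -103, "y": 0, "z": -50, "rx": 0, "ry": 0, "rz": 0, "claw": 255}, {"x": -104, "y": 0, "z": -50, "rx": 0, "ry": 0, "rz": 0, "claw": 255}, {"x": -104, "y": 0, "z": -50, "rx": 0, "ry": 0, "rz": 0, "claw": 255}])

```text
time_s: 16.08
position: [0.5335, -0.1833, 0.1631]
tcp_rot: [[0.008, 0.866, 0.501], [1.0, -0.009, -0.002], [0.003, 0.501, -0.866]]
force: [-0.4, 0.2, 0.2]
opening: 0.01
grasp_force: 0.0
```

```bash
python3 -c "
from h import *
stat(1)"
```

```text
16.075 f box [-0.3  0.2  0.3] tcp box [ 30.8 -49.4 110.2] open 0.01
side 29 [ 32.9 -48.   44.9]
side 28 [-35.  -47.9  45.6]
side 34 [33.1 54.9 36.6]
side 35 [-34.9  55.6  37.2]
wrist 622 [-36.   53.9  38.1]
wrist 632 [31.7 53.9 38.5]
wrist 448 [-36.1 -49.6  46. ]
wrist 444 [ 31.8 -49.2  46.7]
```

Pads 1 and 2 are clipped (z≈36.9) and pads 3 and 0 are still up (≈45). Now pad3.

apply_moves(rows=[{"x": -1, "y": 1.5, "z": 25, "rx": 0, "ry": 0, "rz": 0, "claw": 255}, {"x": -1, "y": 1.5, "z": 38, "rx": 0, "ry": 0, "rz": 0, "claw": 255}, {"x": -1, "y": 1.5, "z": 42, "rx": 0, "ry": 0, "rz": 0, "claw": 255}, {"x": -1, "y": 1.5, "z": 46, "rx": 0, "ry": 0, "rz": 0, "claw": 255}, {"x": -1, "y": 1.5, "z": 48, "rx": 0, "ry": 0, "rz": 0, "claw": 255}, {"x": -1, "y": 1.5, "z": 49.5, "rx": 0, "ry": 0, "rz": 0, "claw": 255}, {"x": -1, "y": 1.5, "z": 50, "rx": 0, "ry": 0, "rz": 0, "claw": 255}])

```text
time_s: 17.05
position: [0.5599, -0.1845, 0.1231]
tcp_rot: [[0.008, 0.864, 0.503], [1.0, -0.007, -0.004], [-0.0, 0.503, -0.864]]
force: [-12.7, 0.7, 21.9]
opening: 0.001
grasp_force: 12.8
```

```bash
python3 -c "
from h import *
stat(1)"
```

```text
17.05 f box [-0.   0.6 25.3] tcp box [ 33.7 -50.4  62.4] open 0.001
side 26 [-33.2 -49.   42.9]
side 32 [33.1 55.5 37.3]
side 31 [-34.8  54.4  36.7]
wrist 1102 [32.3 53.6 38.9]
wrist 1099 [-35.5  53.   38.4]
wrist 9 [ 6.7  2.1 55. ]
wrist 9 [ 6.7 -7.7 56.4]
wrist 652 [-34.5 -50.4  43.9]
```

Pad3 is down at z≈37.4 with 25 N. Next pad0.

apply_moves(rows=[{"x": 0, "y": 0, "z": 0.7, "rx": 0, "ry": 0, "rz": 0, "claw": 255}, {"x": 0, "y": 0, "z": -15, "rx": 0, "ry": 0, "rz": 0, "claw": 255}, {"x": 0, "y": -40, "z": -25, "rx": 0, "ry": 0, "rz": 0, "claw": 255}, {"x": 0, "y": -68, "z": -15, "rx": 0, "ry": 0, "rz": 0, "claw": 255}, {"x": 0, "y": -68, "z": -10, "rx": 0, "ry": 0, "rz": 0, "claw": 255}, {"x": 0, "y": -68, "z": -5, "rx": 0, "ry": 0, "rz": 0, "claw": 255}, {"x": 0, "y": -68, "z": -2, "rx": 0, "ry": 0, "rz": 0, "claw": 255}, {"x": 0, "y": -68, "z": 0, "rx": 0, "ry": 0, "rz": 0, "claw": 255}, {"x": 0, "y": -68, "z": 0.5, "rx": 0, "ry": 0, "rz": 0, "claw": 255}])

```text
time_s: 18.27
position: [0.5022, -0.1849, 0.0879]
tcp_rot: [[0.008, 0.864, 0.503], [1.0, -0.007, -0.005], [-0.001, 0.503, -0.864]]
force: [-8.2, -0.5, 15.8]
opening: 0.011
grasp_force: 8.8
```

```bash
python3 -c "
from h import *
stat(1)"
```

```text
18.275 f box [ 0.8 -0.6 17.8] tcp box [-33.8 -51.3  60.8] open 0.011
side 24 [ 33.3 -49.3  35.5]
side 30 [33.3 54.7 35.9]
side 31 [-34.7  54.4  35.7]
wrist 1094 [-36.2  52.9  38. ]
wrist 1085 [31.5 53.1 37.1]
wrist 10 [-9.1 11.1 51.5]
wrist 577 [ 31.4 -49.7  38. ]
```

apply_moves(rows=[{"x": 0, "y": 0, "z": 2, "rx": 0, "ry": 0, "rz": 0, "claw": 255}, {"x": 0, "y": 0, "z": 2, "rx": 0, "ry": 0, "rz": 0, "claw": 255}, {"x": 0, "y": 0, "z": -15, "rx": 0, "ry": 0, "rz": 0, "claw": 255}, {"x": 0, "y": 30, "z": -60, "rx": 0, "ry": 0, "rz": 0, "claw": 255}, {"x": 0, "y": 30, "z": -100, "rx": 0, "ry": 0, "rz": 0, "claw": 255}, {"x": 0, "y": 30, "z": -100, "rx": 0, "ry": 0, "rz": 0, "claw": 255}])

```text
time_s: 19.12
position: [0.4784, -0.1852, 0.1907]
tcp_rot: [[0.007, 0.864, 0.504], [1.0, -0.005, -0.006], [-0.003, 0.504, -0.864]]
force: [-0.7, 0.2, 0.8]
opening: 0.008
grasp_force: 0.0
```

```bash
python3 -c "
from h import *
stat(1); stat(1)
im,d,p=cap('wrist'); save('w9',im); W=world(d,p); B=boxR()
hsv=cv2.cvtColor(im,cv2.COLOR_RGB2HSV); o=(hsv[...,0]<20)&(hsv[...,1]>200); q=((W[o]-RIM)@B*1e3+[0,0,32]); q=q[(abs(q[:,0])<60)&(abs(q[:,1])<75)&(q[:,2]<44)&(q[:,2]>25)]
A=np.c_[q[:,:2],np.ones(len(q))]; print(len(q),np.linalg.lstsq(A,q[:,2],rcond=None)[0])"
```

```text
19.125 f box [-0.2  0.2  1.1] tcp box [ -3.1 -51.8 161.7] open 0.008
side 24 [ 33.3 -49.4  35.5]
side 24 [-34.8 -49.9  35.1]
side 31 [33.3 54.2 35.6]
side 31 [-34.7  54.5  35.8]
wrist 393 [-35.8  52.8  39.2]
wrist 396 [31.6 53.  37.2]
wrist 275 [-36.2 -50.9  36.5]
wrist 278 [ 31.6 -50.7  37.4]
19.225 f box [ 0.3 -0.7 -0.4] tcp box [ -3.1 -51.7 161.4] open 0.007
side 24 [ 33.3 -49.3  35.5]
side 24 [-34.7 -49.4  35.6]
side 31 [33.3 54.2 35.6]
side 31 [-34.7  54.4  35.7]
wrist 399 [-36.2  53.1  36.5]
wrist 400 [31.4 52.8 39.1]
wrist 275 [-36.3 -51.   36.5]
wrist 273 [ 31.6 -50.3  38.4]
14556 [-7.58093565e-05 -3.50815587e-04  3.61901175e+01]
```

View pics/w9.png

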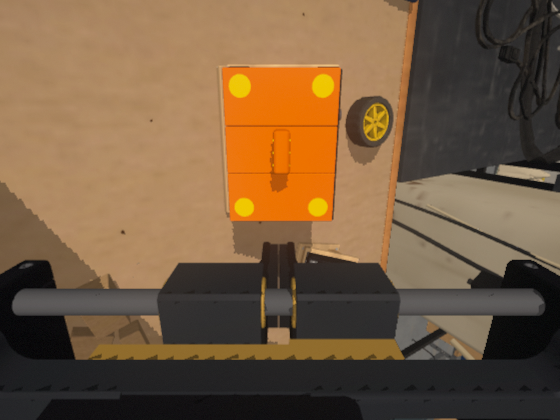

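The picture shows the cover covering the box squarely, pads at (240,86), (322,86), (244,207) and (318,207). The plate fit is parallel to the rim at z=36.2 mm with four equal pads, and the robot is clear. Handing in.

```bash
python3 -c "
from h import *
print(hand_in())"
```

```text
the job is handed in; nothing more can be done
None
```

I laid the cover loosely on the larger box, pressed it on one corner at a time, and handed the job in at about 19 s. The last camera check showed all four pads home (z ≈ 36 mm) and the plate parallel to the rim. The arm was clear and never touched the loose things, but no verdict came back.

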